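# Set the dish fence and hold the sprung clamp arm open

## Robot

A 7-joint arm with a two-finger parallel gripper is mounted at the origin on the work surface. World frame = base frame: x ahead of the robot, y to its left, z up, the work surface at z = 0. Lengths are in m, angles in rad, forces in N, time in s.
With the tool pointing down it reaches from about 0.425 to 0.925 m from the base axis. Payload 6.8 kg.
Tool frame: the origin (TCP) lies on the centre line of the jaws, within the pads' length; the fingertips stand 17 mm ahead of it and the grasp point (between the pads) lies 2 mm behind it; z points along the fingers, x is the direction in which the jaws open and shut, and the axes are right-handed (so a half turn about z gives the same grasp; the last joint's range is limited). The gripper opens to 85 mm and grips with 20 to 120 N. Pads are 22 mm wide; open, the fingers measure 114 mm over their backs; the gripper's body (76 mm by 85 mm) begins 54 mm behind the grasp point. The pads swing forward as they close: fully open they stand 13 mm farther back than shut.
Start: joints at [-1.36, 0.477, 0.022, 1.555, -0.011, 1.109, -0.083], TCP at [0.212, 0.641, 0.226] pointing down, gripper open.
Joint ranges: [-2.96, 2.96], [-0.34, 2.1], [-1.41, 1.46], [0.24, 2.44], [-1.37, 4.51], [0.17, 1.92], [-2.96, 2.96]. Speed limits (rad/s): [2.39, 2.39, 3.14, 3.14, 3.14, 3.14, 3.14].

## Interface

Orientations are given as a rotation vector (axis times angle).
In Python, from bench import r gives the robot as it stands.
- The arm moves only by the tool arm_command, never from a script. Its argument "increments" is a list of rows, each a list of 3 entries, a list of its own where there are three numbers: the shift along the world's x, y, z in m, then the turn, a rotation vector about the world's x, y, z in rad, then the opening in per cent of the stroke, from 0 (shut) to 100 (fully open). A call has 1 to 10 rows; each row is the pose to reach, as a shift and turn from the pose commanded when the call began; what a row does not reach only later rows make up. A row lasts 1/10 s, in which the tool goes at most 50 mm and 8.59 degrees, less where a joint would pass 70% of its speed; a pose out of reach is approached as far as the arm can. A call with a gripper value outside its range is refused whole. The fingers move at their own pace and stop on an object; "newtons" is the grip in N (left out, the last holds). Time passes only in rows, so rows that repeat a pose let the fingers close. It gives the time, the measured TCP pose, the force and the opening at its end, in the units of the state.
- r.get_obs(): the state, without advancing time (a new reading comes with each control period).
- r.grab_frame(name): name is "scene" or "top"; returns the picture (400x640x3 uint8, blue, green, red); there is no depth.
- r.camera_model(name): a dict with "camera_matrix" (3x3 intrinsics, pixels), "camera_from_world" (4x4, takes a point from world to camera coordinates). Camera axes: x right, y down, z forward; pixel columns grow to the right and rows downward; lengths in m; the calibration is good to about 2 mm. A picture is of the moment at which its call begins. camera_model takes no time and is no camera call.
- r.hand_in(): hands the job in, once; it reports no verdict.
The state is a dict: "clock": time; "joints": joint angles; "qvel": joint speeds; "tau": joint torques, N m; "tcp_pos": TCP position; "orientation": TCP orientation; "contact_force": force on the tool from outside, world axes, zero at the start; "moment": the same for the moment, N m; "grip_width": finger opening in m.
Only numpy, scipy, OpenCV 4.12 (cv2) and the standard library are available. Lean on these libraries where they do the work, as an engineer would, in place of code of your own. Each camera call takes 0.05 s, during which the arm holds its last target. There are 200 camera calls.

## Task

Get the dish clamp station ready for me to drop in a dish: first pull the fence slide out by its knob until its pointer lines up with the middle of the small steel index clip on the scale, and let go of it. Then swing the sprung clamp arm open by its thumb post, towards the station's front, all the way to its stop, and finish with the gripper fingers still holding it there, because its spring shuts it when it is let go. Leave the slide at the clip and don't disturb the dishes and other things around.

Things in the scene. Friction and masses are not known exactly. Their poses are not given: they have to be found in the camera images.
- station: dish clamp station, fixed: a grey flat light box 200 (its x) by 280 (its y, from -130 to +150) by 30 high with a round white window, radius 36, above its origin. Origin on the underside, at bench height. Its x points away from the robot, its front edge is at x -100; its y points along the fence slide, outwards. Turned up to 20 degrees about the vertical. Its frame is used below, in mm.
- fence (a joint): how far the fence slide is pulled out (m), along the station's +y; 0 fully in, 0.07 fully out. It carries a weak return spring (12 N/m), but drag of about 3 N makes it stay wherever it is left; moving it takes 3 to 4 N. Slide: steel bar 24 wide, 72 long, top at 42 above the bench, with a steel fence plate 90 by 6 (top at 53) across its inner end.
- knob_top (a point): centre of the top of the slide's knob: an upright black plastic post, diameter 16, from 42 to 86 above the bench, at station x 0, y 105 plus the slide's travel
- pointer (a point): tip of the small pointer that sticks out of the slide's front side, 40 above the bench, at station x -22, y 85 plus the slide's travel
- clip_mark (a point): middle of the index clip's inner face, 42 above the bench; axes as the station's. The clip is a small steel block 14 (x) by 10 (y) by 13 high fixed on the black scale strip in front of the slide, at station x -34, y anywhere from 110 to 140, top at 45 above the bench. The pointer is on the mark when pointer and clip_mark have the same station y; the clip lies further out than the pointer at the start.
- clamp (a joint): angle of the clamp arm (rad): 0 shut (arm points from the pivot at 135 degrees from station +x towards +y, over the window), grows anticlockwise seen from above as it opens, 1.0 at the stop (arm points to 192 degrees, over the front right part). The return spring pulls it shut with 0.18 N m at 0 and 0.53 N m at 1.0 (5 N at the thumb post).
- pivot (a point): on the clamp arm's vertical pivot axis, at the arm's top face, 66 above the bench; station x 70, y -60. The arm: steel bar 16 wide, 10 thick, top at 66 above the bench, reaching 118 from the pivot axis, with a rubber roller under it at 88 and the thumb post at 110.
- post_top (a point): centre of the top of the thumb post: an upright black plastic post, diameter 14, from 66 to 112 above the bench, 110 from the pivot axis along the arm. A steel stop post (diameter 12, top at 72 above the bench) stands on the box where the open bar comes to rest against it, 55 from the pivot.
- dish_a: bystander: closed clear Petri dish with cream agar, diameter 90, 16 high, lying on the bench; origin centre of its underside; left of the station
- dish_b: bystander: closed clear Petri dish with cream agar, diameter 90, 16 high, lying on the bench; origin centre of its underside; in front of the station
- dish_c: bystander: closed clear Petri dish with cream agar, diameter 90, 16 high, lying on the bench; origin centre of its underside; right of the station
- small_dish: bystander: closed clear Petri dish, diameter 55, 14 high, lying on the box's rear left corner, top at 44 above the bench; origin centre of its underside
- tube_rack: bystander: white rack 70 by 160, 50 high, with capped tubes up to 91 high, behind the station; origin centre of its underside
- bottle: bystander: clear bottle with a blue cap, diameter 70, 140 high; origin centre of its underside
- tip_box: bystander: clear and blue pipette tip box 80 by 110, 50 high; origin centre of its underside
- marker: bystander: square white marker pen with a black cap, 132 long, 15 thick, lying in front of the station; origin on its underside near the middle

How it is judged:
By the outcome, as a careful person would: the job done as asked, in the order asked, and still so for the second after the job is handed in, while the arm keeps its last pose, push and grip.
It also fails if it takes over 54 s, if anything falls off the work surface, if the arm or the gripper's body presses on something with over 40 N, if the wrist force passes 120 N, or if a joint passes its speed limit or range.

## Working session

There is one attempt and no reset: what is moved stays moved. The work goes in short steps, Python scripts to look and compute and a tool call to move; the robot and the scene stay as the last step left them, time stands still between calls to the robot, and variables do not carry over. Pictures are saved under pics/ and viewed, about 8 in all and at most 12, crops included, and the job is handed in when it is done.

Besides the shell and the picture viewer there is one more tool, called after "Emit:" as name(argument=value, ...), one argument or row to a line, values as JSON. arm_command: Moves the arm, as the interface text tells. Its arguments: {"type":"object","properties":{"increments":{"type":"array","items":{"type":"array"}},"newtons":{"type":"number"}},"required":["increments"]}

```bash
mkdir -p pics; ls; python3 - <<'E'
from bench import r
import cv2
o=r.get_obs(); print({k:(o[k]) for k in ("clock","tcp_pos","orientation","grip_width")})
for n in("scene","top"):
    cv2.imwrite(f"pics/{n}0.png",r.grab_frame(n)); m=r.camera_model(n); print(n,m)
E
```

```text
pics
{'clock': 0.0, 'tcp_pos': array([0.21136601, 0.64041753, 0.22490591]), 'orientation': array([ 2.54488304e+00,  1.84005995e+00, -2.20252586e-03]), 'grip_width': 0.08578877738696826}
scene {'camera_matrix': array([[472.14467725,   0.        , 314.27534496],
       [  0.        , 472.14467725, 199.84829596],
       [  0.        ,   0.        ,   1.        ]]), 'camera_from_world': array([[-0.82678995,  0.56246021, -0.00754233,  0.4653765 ],
       [ 0.35949033,  0.51802595, -0.7761545 , -0.14418725],
       [-0.4326489 , -0.64442814, -0.63049766,  1.95901673],
       [ 0.        ,  0.        ,  0.        ,  1.        ]])}
top {'camera_matrix': array([[362.28742793,   0.        , 313.60873386],
       [  0.        , 362.28742793, 191.23749166],
       [  0.        ,   0.        ,   1.        ]]), 'camera_from_world': array([[-0.00612554, -0.99969842, -0.02378109,  0.02204464],
       [-0.99687956,  0.00797645, -0.07853359,  0.58008141],
       [ 0.07869959,  0.02322582, -0.99662778,  1.04361667],
       [ 0.        ,  0.        ,  0.        ,  1.        ]])}
```

View pics/top0.png

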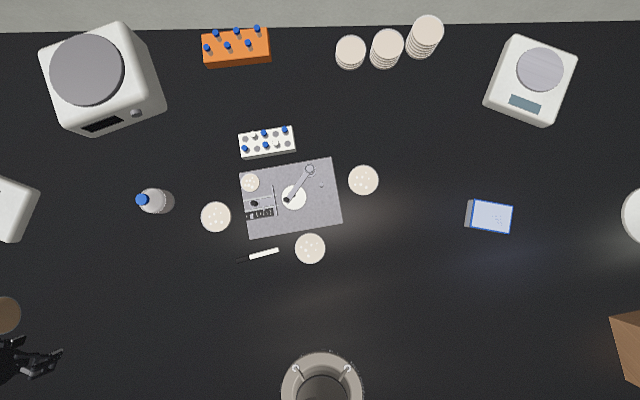

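View pics/scene0.png

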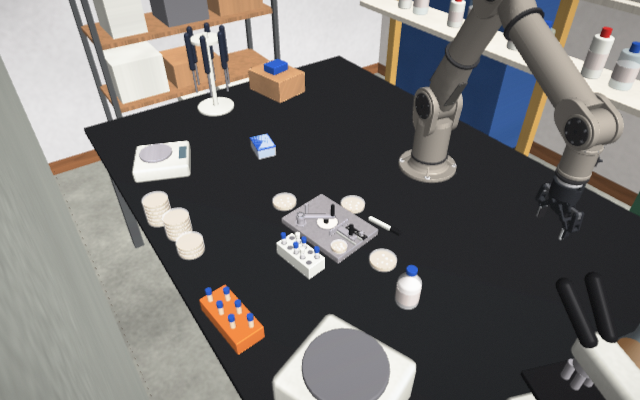

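The top view shows the station at about (290,197), with its window at (293,197). The knob is near (254,203), the scale is near (260,213), and the clamp arm runs from (310,169) to (288,200). I'll enlarge both views.

```bash
python3 - <<'E'
import cv2
for n,(x,y,w,h) in {"top":(232,150,114,95),"scene":(272,190,120,85)}.items():
    c=cv2.imread(f"pics/{n}0.png")[y:y+h,x:x+w]
    cv2.imwrite(f"pics/{n}0c.png",cv2.resize(c,None,fx=6,fy=6,interpolation=cv2.INTER_CUBIC))
E
```

```text
(no output)
```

View pics/top0c.png

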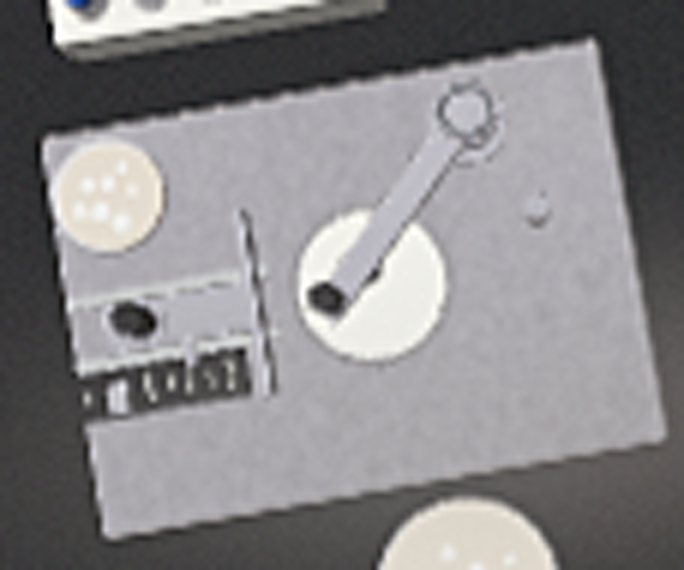

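View pics/scene0c.png

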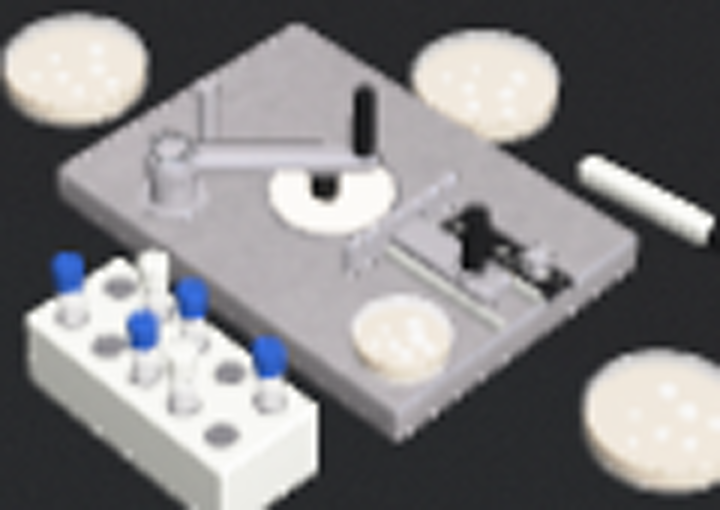

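The crops give clear corners, window, pivot, post, knob, clip (118,395) and pointer (193,357) in the top crop. Next I fit the station pose.

```bash
cat > h.py <<'E'
import numpy as np, cv2
from scipy.optimize import least_squares
from bench import r
OFF={"top":(232,150),"scene":(272,190)}
def full(n,c): return (np.array(c,float)+.5)/6-.5+OFF[n]
def proj(n,P):
    m=r.camera_model(n); T=m["camera_from_world"]; q=np.atleast_2d(P)@T[:3,:3].T+T[:3,3]
    q=q@m["camera_matrix"].T; return q[:,:2]/q[:,2:]
def ray(n,p,z):
    m=r.camera_model(n);T=m["camera_from_world"];R=T[:3,:3]
    c=-R.T@T[:3,3]; d=R.T@np.linalg.solve(m["camera_matrix"],[*p,1]); return c+d*(z-c[2])/d[2]
def W(s,P):  # station mm -> world m
    P=np.atleast_2d(P)/1000.; c,k=np.cos(s[2]),np.sin(s[2])
    return np.c_[s[0]+c*P[:,0]-k*P[:,1], s[1]+k*P[:,0]+c*P[:,1], P[:,2]]
def S(s,w):
    c,k=np.cos(s[2]),np.sin(s[2]); d=np.array(w[:2])-s[:2]; return 1000*np.array([c*d[0]+k*d[1],-k*d[0]+c*d[1]])
E
python3 - <<'E'
from h import *
M=[("top",(100,150,30),(43,137)),("top",(100,-130,30),(597,38)),("top",(-100,-130,30),(665,440)),("top",(-100,150,30),(105,540)),
("top",(0,0,30),(372,285)),("top",(70,-60,66),(466,110)),
("scene",(100,150,30),(400,410)),("scene",(100,-130,30),(60,175)),("scene",(-100,-130,30),(296,23)),("scene",(-100,150,30),(637,240)),("scene",(0,0,30),(333,193))]
def res(s,sel):
    return np.concatenate([(proj(n,W(s,P))[0]-full(n,c)) for n,P,c in M if n in sel])
for sel in (["top"],["scene"],["top","scene"]):
    f=least_squares(res,[.55,.05,.15],args=(sel,)); print(sel,f.x.round(4),np.degrees(f.x[2]).round(2)); print(f.fun.reshape(-1,2).round(1).tolist())
s=f.x
np.save("s.npy",s)
for nm,n,c,z in [("clip","top",(118,395),.045),("pointer","top",(193,357),.040),("knobtop","top",(128,318),.086),("posttop","top",(321,296),.112),("clip","scene",(540,255),.045),("knobtop","scene",(473,210),.086),("posttop","scene",(365,90),.112),("smalldish","top",(108,195),.044)]:
    w=ray(n,full(n,c),z); print(nm,n,w.round(4),S(s,w).round(1))
E
```

```text
['top'] [0.5637 0.0765 0.1661] 9.52
[[-0.8, -0.1], [0.3, -0.1], [1.1, 0.1], [-0.6, -0.0], [0.0, -0.2], [0.0, 0.3]]
['scene'] [0.5643 0.0806 0.1744] 9.99
[[0.1, 1.1], [-0.9, -0.9], [0.0, -0.4], [0.9, -0.5], [-0.2, 0.2]]
['top', 'scene'] [0.5635 0.0775 0.1684] 9.65
[[-1.2, 0.1], [-0.2, -0.1], [0.8, 0.0], [-0.8, 0.1], [-0.4, -0.2], [-0.4, 0.3], [-0.6, 0.4], [-1.1, -1.7], [-0.0, -0.9], [0.5, -0.9], [-0.5, -0.3]]
clip top [0.5101 0.1975 0.045 ] [-32.6 127.3]
pointer top [0.5282 0.1623 0.04  ] [-20.6  89.5]
knobtop top [0.545  0.1851 0.086 ] [ -0.2 109.2]
posttop top [0.553 0.093 0.112] [-7.7 17. ]
clip scene [0.508  0.2016 0.045 ] [-33.9 131.6]
knobtop scene [0.545  0.1857 0.086 ] [ -0.2 109.8]
posttop scene [0.5519 0.0939 0.112 ] [-8.7 18.1]
smalldish top [0.6067 0.2033 0.044 ] [ 63.7 116.8]
```

The two cameras agree:
- **Knob:** about (0.545, 0.1855), with slide travel about 4.5 mm.
- **Clip:** station y about 127–131, so the pull is about 38–40 mm.
- **Post:** at (-8, 17.5), as it should be when shut.

I'll move above the knob with the jaws along station y.

Emit:
arm_command(
  increments=[
    [[0.03, -0.04, 0], [0, 0, 0.05], 60],
    [[0.06, -0.08, 0], [0, 0, 0.1], 60],
    [[0.09, -0.12, 0], [0, 0, 0.15], 60],
    [[0.12, -0.16, 0], [0, 0, 0.2], 60],
    [[0.15, -0.2, 0], [0, 0, 0.25], 60],
    [[0.18, -0.24, 0], [0, 0, 0.3], 60],
    [[0.21, -0.28, 0], [0, 0, 0.35], 60],
    [[0.24, -0.32, 0], [0, 0, 0.4], 60],
    [[0.27, -0.36, 0], [0, 0, 0.45], 60],
    [[0.28, -0.38, 0], [0, 0, 0.487], 60],
  ],
  newtons=40,
)

```text
clock: 1.1
tcp_pos: [0.4945, 0.2557, 0.2258]
orientation: [2.031, 2.394, -0.001]
contact_force: [0.2, 0.3, 0.1]
grip_width: 0.0512
```

Emit:
arm_command(
  increments=[
    [[0.02, -0.025, -0.02], [0, 0, 0], 60],
    [[0.04, -0.05, -0.04], [0, 0, 0], 60],
    [[0.051, -0.07, -0.06], [0, 0, 0], 60],
    [[0.051, -0.07, -0.08], [0, 0, 0], 60],
    [[0.051, -0.07, -0.08], [0, 0, 0], 60],
    [[0.051, -0.07, -0.08], [0, 0, 0], 60],
  ],
)

```text
clock: 1.7
tcp_pos: [0.5421, 0.1915, 0.1459]
orientation: [-2.026, -2.4, 0.001]
contact_force: [0.5, -0.3, 0.0]
grip_width: 0.0515
```

```bash
python3 - <<'E'
from h import *
o=r.get_obs();s=np.load("s.npy");print(o["tcp_pos"],o["orientation"],o["grip_width"],S(s,o["tcp_pos"]),np.degrees(2*np.arctan2(o["orientation"][1],o["orientation"][0])-s[2]))
c=r.grab_frame("scene")[175:275,290:410]
cv2.imwrite("pics/s1.png",cv2.resize(c,None,fx=6,fy=6,interpolation=cv2.INTER_CUBIC))
E
```

```text
[0.54214836 0.19145452 0.14586577] [-2.02571905e+00 -2.40031874e+00  1.18092012e-03] 0.05145340311632898 [ -1.97332352 115.90390848] -269.9738012995223
```

View pics/s1.png

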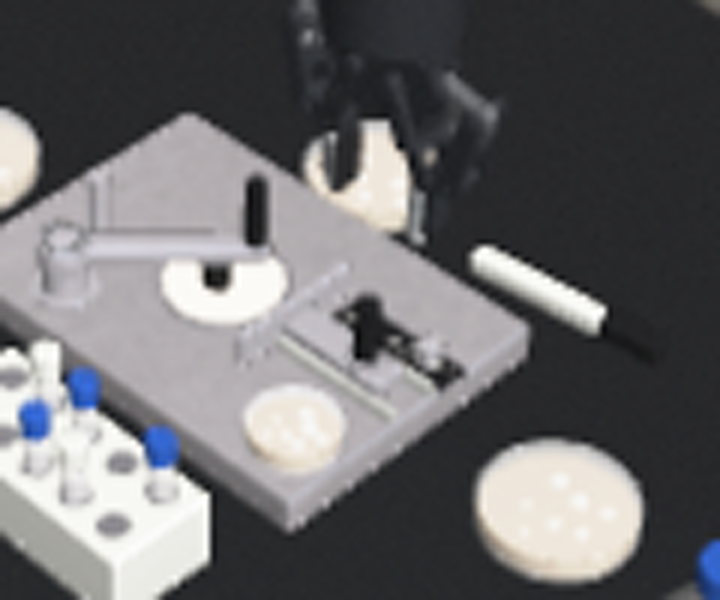

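The open gripper hangs above the knob, whose top is at crop (368,300). The fingertips are at (343,185) and (418,240), and nothing has been touched. Next I centre, lower and close.

Emit:
arm_command(
  increments=[
    [[0.003, -0.006, 0], [0, 0, 0], 60],
    [[0.003, -0.006, -0.02], [0, 0, 0], 60],
    [[0.003, -0.006, -0.04], [0, 0, 0], 60],
    [[0.003, -0.006, -0.06], [0, 0, 0], 60],
    [[0.003, -0.006, -0.072], [0, 0, 0], 60],
    [[0.003, -0.006, -0.072], [0, 0, 0], 60],
    [[0.003, -0.006, -0.072], [0, 0, 0], 0],
    [[0.003, -0.006, -0.072], [0, 0, 0], 0],
    [[0.003, -0.006, -0.072], [0, 0, 0], 0],
    [[0.003, -0.006, -0.072], [0, 0, 0], 0],
  ],
)

```text
clock: 2.75
tcp_pos: [0.5464, 0.1856, 0.0752]
orientation: [2.026, 2.4, 0.003]
contact_force: [-0.4, 0.0, 6.1]
grip_width: 0.013
```

Emit:
arm_command(
  increments=[
    [[0, 0, 0], [0, 0, 0], 0],
    [[0, 0, 0], [0, 0, 0], 0],
  ],
)

```text
clock: 2.95
tcp_pos: [0.5464, 0.1856, 0.0752]
orientation: [2.026, 2.4, 0.003]
contact_force: [-1.3, -0.0, 6.3]
grip_width: 0.0126
```

```bash
python3 - <<'E'
from h import *
o=r.get_obs();s=np.load("s.npy");print(o["tcp_pos"],o["grip_width"],o["contact_force"],S(s,o["tcp_pos"]))
a=r.grab_frame("scene")[190:260,310:390];b=r.grab_frame("top")[165:235,225:305]
cv2.imwrite("pics/s2.png",np.hstack([cv2.resize(c,None,fx=5,fy=5,interpolation=cv2.INTER_CUBIC) for c in (a,b)]))
E
```

```text
[0.5464072  0.18556413 0.0751966 ] 0.012616363786022928 [-1.34812711 -0.02378548  6.31886766] [  1.2379402  109.38300439]
```

View pics/s2.png

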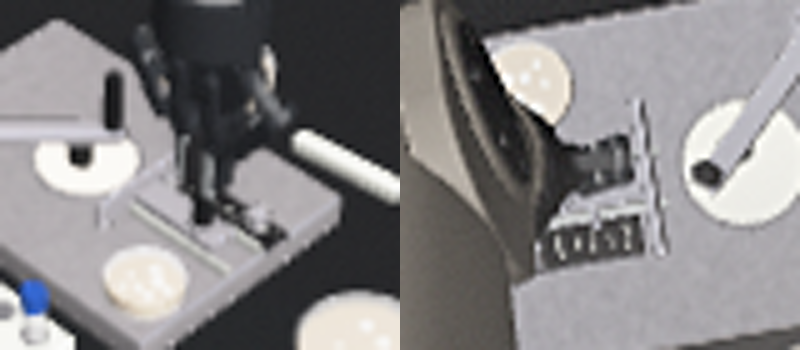

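The fingers hold the knob, seen at (205,210) in the left half. I'll pull 37 mm along station +y.

Emit:
arm_command(
  increments=[
    [[-0.0007, 0.004, 0], [0, 0, 0], 0],
    [[-0.0015, 0.009, 0], [0, 0, 0], 0],
    [[-0.0025, 0.015, 0], [0, 0, 0], 0],
    [[-0.0036, 0.021, 0], [0, 0, 0], 0],
    [[-0.0046, 0.027, 0], [0, 0, 0], 0],
    [[-0.0054, 0.032, 0], [0, 0, 0], 0],
    [[-0.006, 0.035, 0], [0, 0, 0], 0],
    [[-0.0062, 0.0365, 0], [0, 0, 0], 0],
    [[-0.0062, 0.0365, 0], [0, 0, 0], 0],
    [[-0.0062, 0.0365, 0], [0, 0, 0], 0],
  ],
)

```text
clock: 4.05
tcp_pos: [0.5404, 0.2208, 0.0752]
orientation: [2.027, 2.398, 0.002]
contact_force: [-0.7, -1.6, 7.0]
grip_width: 0.0128
```

```bash
python3 - <<'E'
from h import *
o=r.get_obs();s=np.load("s.npy");print(o["tcp_pos"],o["grip_width"],o["contact_force"],S(s,o["tcp_pos"]))
E
```

```text
[0.54042156 0.22083652 0.07516993] 0.012819183061438434 [-0.73283258 -1.57646251  7.02186035] [  1.24920788 145.15966462]
```

Emit:
arm_command(
  increments=[
    [[0, 0, 0], [0, 0, 0], 50],
    [[0, 0, 0], [0, 0, 0], 50],
    [[0, 0, 0], [0, 0, 0], 50],
    [[0, 0, 0.03], [0, 0, 0], 50],
    [[0, 0, 0.07], [0, 0, 0], 50],
    [[0, 0, 0.11], [0, 0, 0], 50],
    [[-0.02, 0.04, 0.13], [0, 0, 0], 50],
    [[-0.04, 0.08, 0.13], [0, 0, 0], 50],
    [[-0.06, 0.12, 0.13], [0, 0, 0], 50],
    [[-0.07, 0.14, 0.13], [0, 0, 0], 50],
  ],
)

```text
clock: 5.05
tcp_pos: [0.4663, 0.3661, 0.2041]
orientation: [-2.019, -2.404, -0.002]
contact_force: [0.3, 0.6, -0.8]
grip_width: 0.0427
```

```bash
python3 - <<'E'
from h import *
o=r.get_obs();print(o["tcp_pos"],o["contact_force"])
t=np.mean([r.grab_frame("top").astype(float) for _ in range(4)],0).astype("uint8");sc=r.grab_frame("scene")
cv2.imwrite("pics/t3f.png",t);cv2.imwrite("pics/s3f.png",sc)
a=t[187:227,236:286];b=sc[215:255,335:385]
cv2.imwrite("pics/s3.png",np.hstack([cv2.resize(c,None,fx=8,fy=8,interpolation=cv2.INTER_CUBIC) for c in (a,b)]))
E
```

```text
[0.46628879 0.36606412 0.20408007] [ 0.34854658  0.55666375 -0.76567353]
```

View pics/s3.png

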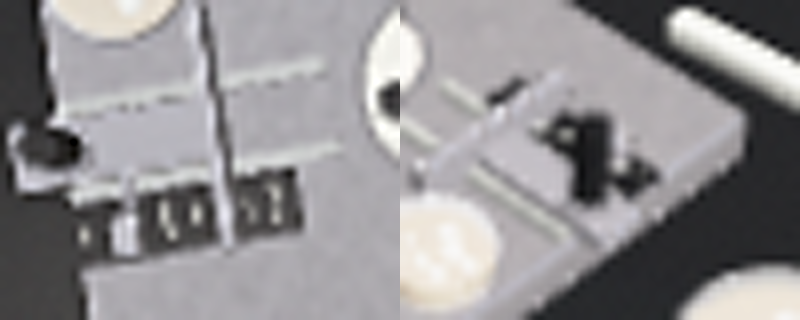

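In the top half (left), the pointer is at about (129,185) and the clip spans about (112–137, 215–252), so they nearly line up. I'll measure with a tighter crop.

```bash
python3 - <<'E'
from h import *
s=np.load("s.npy")
t=cv2.imread("pics/t3f.png")
x0,y0,k=244,203,30
c=cv2.resize(t[y0:y0+18,x0:x0+24],None,fx=k,fy=k,interpolation=cv2.INTER_CUBIC)
# overlay station-y lines at z=.042, from x=-12 to -45
for y in range(110,145,5):
    p=((proj("top",W(s,[(-12,y,42),(-45,y,42)]))-[x0,y0]+.5)*k-.5).round().astype(int)
    cv2.line(c,tuple(map(int,p[0])),tuple(map(int,p[1])),(0,0,255) if y%10 else (0,255,0),1)
cv2.imwrite("pics/t4.png",c)
E
```

```text
(no output)
```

View pics/t4.png

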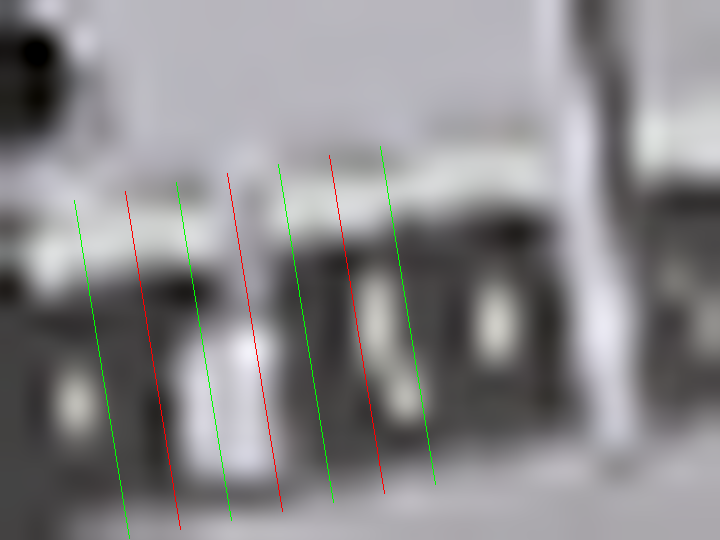

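The lines run from 140 at the left to 110 at the right. The clip centre is near y 128.2 and the pointer near 125, so it is about 3 mm short. I'll check this with brightness profiles in both cameras.

```bash
python3 - <<'E'
from h import *
s=np.load("s.npy")
def prof(f,n,xs,z,ys):
    g=cv2.cvtColor(cv2.imread(f),cv2.COLOR_BGR2GRAY).astype(np.float32); out=0
    for x in xs:
        p=proj(n,W(s,[(x,y,z) for y in ys])).astype(np.float32); out=out+cv2.remap(g,p[None,:,0],p[None,:,1],cv2.INTER_CUBIC)[0]
    return (out/len(xs))
ys=np.arange(112,145,1.)
print(ys.astype(int).tolist())
print("clip top",prof("pics/t3f.png","top",[-38,-35,-32],45,ys).astype(int).tolist())
print("clip top0",prof("pics/top0.png","top",[-38,-35,-32],45,ys).astype(int).tolist())
print("ptr top",prof("pics/t3f.png","top",[-22,-21,-23],40,ys).astype(int).tolist())
print("ptr top0 (y-36)",prof("pics/top0.png","top",[-22,-21,-23],40,ys-36).astype(int).tolist())
print("clip scene0",prof("pics/scene0.png","scene",[-38,-35,-32],45,ys).astype(int).tolist())
E
```

```text
[112, 113, 114, 115, 116, 117, 118, 119, 120, 121, 122, 123, 124, 125, 126, 127, 128, 129, 130, 131, 132, 133, 134, 135, 136, 137, 138, 139, 140, 141, 142, 143, 144]
clip top [145, 122, 94, 75, 66, 63, 62, 64, 69, 77, 93, 125, 162, 194, 209, 206, 197, 199, 208, 200, 164, 112, 66, 45, 51, 64, 69, 73, 84, 104, 117, 114, 95]
clip top0 [144, 121, 93, 74, 66, 64, 64, 66, 71, 78, 94, 126, 163, 194, 210, 206, 198, 200, 209, 200, 163, 111, 65, 45, 52, 66, 70, 73, 84, 103, 118, 115, 96]
ptr top [85, 85, 74, 60, 53, 56, 65, 72, 73, 78, 97, 124, 148, 157, 148, 128, 103, 79, 57, 43, 43, 49, 55, 61, 68, 74, 76, 77, 76, 73, 72, 75, 76]
ptr top0 (y-36) [70, 69, 71, 73, 72, 65, 58, 58, 61, 67, 81, 104, 125, 150, 177, 195, 191, 152, 100, 60, 49, 59, 64, 59, 54, 56, 61, 68, 75, 77, 76, 73, 67]
clip scene0 [150, 152, 152, 151, 149, 148, 147, 145, 144, 145, 148, 154, 163, 173, 184, 193, 199, 203, 205, 206, 205, 201, 194, 187, 181, 176, 173, 168, 164, 160, 157, 154, 152]
```

The clip centre is 127.9 and the pointer 125.0, so I'll re-grasp and pull 3 mm more. The TCP station y should go from 145.2 to 148.1.

Emit:
arm_command(
  increments=[
    [[0.03, -0.04, 0], [0, 0, 0], 50],
    [[0.05, -0.08, 0], [0, 0, 0], 50],
    [[0.06, -0.12, 0], [0, 0, 0], 50],
    [[0.07, -0.14, 0], [0, 0, 0], 50],
    [[0.07, -0.14, 0], [0, 0, 0], 50],
    [[0.07, -0.14, -0.04], [0, 0, 0], 50],
    [[0.07, -0.14, -0.08], [0, 0, 0], 50],
    [[0.07, -0.14, -0.11], [0, 0, 0], 50],
    [[0.07, -0.14, -0.13], [0, 0, 0], 50],
    [[0.07, -0.14, -0.13], [0, 0, 0], 50],
  ],
)

```text
clock: 6.3
tcp_pos: [0.5373, 0.2202, 0.071]
orientation: [-2.026, -2.398, 0.009]
contact_force: [-0.2, 0.3, -0.7]
grip_width: 0.0427
```

Emit:
arm_command(
  increments=[
    [[0, 0, 0], [0, 0, 0], 0],
    [[0, 0, 0], [0, 0, 0], 0],
    [[0, 0, 0], [0, 0, 0], 0],
    [[0, 0, 0], [0, 0, 0], 0],
    [[-0.0002, 0.001, 0], [0, 0, 0], 0],
    [[-0.0004, 0.002, 0], [0, 0, 0], 0],
    [[-0.0005, 0.0029, 0], [0, 0, 0], 0],
    [[-0.0005, 0.0029, 0], [0, 0, 0], 0],
    [[-0.0005, 0.0029, 0], [0, 0, 0], 0],
  ],
)

```text
clock: 7.2
tcp_pos: [0.5401, 0.2238, 0.0753]
orientation: [2.027, 2.398, 0.002]
contact_force: [-0.2, -2.6, 8.0]
grip_width: 0.0126
```

```bash
python3 - <<'E'
from h import *
o=r.get_obs();s=np.load("s.npy");print(o["tcp_pos"],o["grip_width"],o["contact_force"],S(s,o["tcp_pos"]))
E
```

```text
[0.54007218 0.22376357 0.07532308] 0.012556152273665818 [-0.19341244 -2.62269731  8.04739639] [  1.39539584 148.10386696]
```

Emit:
arm_command(
  increments=[
    [[0, 0, 0], [0, 0, 0], 50],
    [[0, 0, 0], [0, 0, 0], 50],
    [[0, 0, 0], [0, 0, 0], 50],
    [[0, 0, 0.03], [0, 0, 0], 50],
    [[0, 0, 0.07], [0, 0, 0], 50],
    [[0, 0, 0.11], [0, 0, 0], 50],
    [[-0.02, 0.04, 0.13], [0, 0, 0], 50],
    [[-0.04, 0.08, 0.13], [0, 0, 0], 50],
    [[-0.06, 0.12, 0.13], [0, 0, 0], 50],
    [[-0.07, 0.14, 0.13], [0, 0, 0], 50],
  ],
)

```text
clock: 8.2
tcp_pos: [0.4657, 0.3692, 0.2041]
orientation: [-2.019, -2.404, -0.002]
contact_force: [0.2, 0.7, -0.3]
grip_width: 0.0428
```

```bash
python3 - <<'E'
from h import *
s=np.load("s.npy")
t=np.mean([r.grab_frame("top").astype(float) for _ in range(4)],0).astype("uint8");cv2.imwrite("pics/t5f.png",t)
g=cv2.cvtColor(t,cv2.COLOR_BGR2GRAY).astype(np.float32)
ys=np.arange(118,140,1.)
for xs,z in(([-38,-35,-32],45),([-21,-22,-23],40)):
    out=0
    for x in xs:
        p=proj("top",W(s,[(x,y,z) for y in ys])).astype(np.float32); out=out+cv2.remap(g,p[None,:,0],p[None,:,1],cv2.INTER_CUBIC)[0]/3
    print(list(zip(ys.astype(int).tolist(),out.astype(int).tolist())))
print(r.get_obs()["tcp_pos"], "post target", W(s,[(-7.8,17.8,95),(-37.6,-82.9,95)]))
c=cv2.resize(t[203:221,244:268],None,fx=20,fy=20,interpolation=cv2.INTER_CUBIC);cv2.imwrite("pics/t5.png",c)
E
```

```text
[(118, 63), (119, 64), (120, 69), (121, 76), (122, 93), (123, 124), (124, 162), (125, 193), (126, 209), (127, 206), (128, 197), (129, 199), (130, 208), (131, 200), (132, 163), (133, 112), (134, 66), (135, 46), (136, 51), (137, 63), (138, 68), (139, 72)]
[(118, 66), (119, 73), (120, 75), (121, 73), (122, 67), (123, 56), (124, 58), (125, 84), (126, 121), (127, 153), (128, 162), (129, 148), (130, 121), (131, 93), (132, 67), (133, 50), (134, 46), (135, 55), (136, 67), (137, 73), (138, 75), (139, 76)]
[0.46859725 0.3643975  0.20362556] post target [[ 0.55284792  0.09376191  0.095     ]
 [ 0.54034848 -0.01050839  0.095     ]]
```

View pics/t5.png

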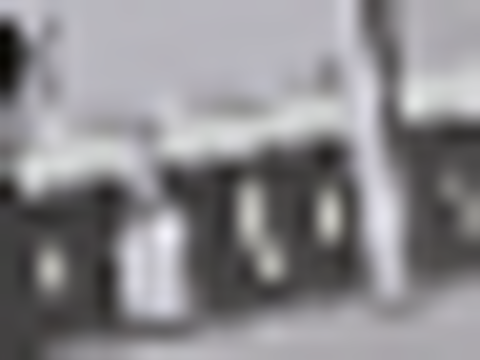

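The pointer peaks at 128.0–128.2 and the clip centre is at 127.9, with the pointer meeting the clip's middle at (152,190). The slide is set. Next I move above the thumb post with the jaws tangential.

Emit:
arm_command(
  increments=[
    [[0.01, -0.03, 0], [0, 0, -0.08], 60],
    [[0.02, -0.06, 0], [0, 0, -0.16], 60],
    [[0.03, -0.1, 0], [0, 0, -0.25], 60],
    [[0.04, -0.14, 0], [0, 0, -0.34], 60],
    [[0.055, -0.18, 0], [0, 0, -0.44], 60],
    [[0.07, -0.22, 0], [0, 0, -0.54], 60],
    [[0.08, -0.25, 0], [0, 0, -0.64], 60],
    [[0.084, -0.271, -0.01], [0, 0, -0.72], 60],
    [[0.084, -0.271, -0.02], [0, 0, -0.785], 60],
    [[0.084, -0.271, -0.02], [0, 0, -0.785], 60],
  ],
)

```text
clock: 9.4
tcp_pos: [0.5514, 0.0907, 0.1821]
orientation: [-2.795, -1.434, 0.006]
contact_force: [0.1, 0.3, -0.7]
grip_width: 0.0511
```

Emit:
arm_command(
  increments=[
    [[0, 0, 0], [0, 0, 0], 60],
    [[0, 0, 0], [0, 0, 0], 60],
  ],
)

```text
clock: 9.6
tcp_pos: [0.5528, 0.0938, 0.1841]
orientation: [-2.79, -1.444, -0.0]
contact_force: [0.8, -0.1, 0.8]
grip_width: 0.0515
```

```bash
python3 - <<'E'
from h import *
o=r.get_obs();s=np.load("s.npy");print(o["tcp_pos"],o["joints"],S(s,o["tcp_pos"]),np.degrees(2*np.arctan2(o["orientation"][1],o["orientation"][0])-s[2]))
a=r.grab_frame("scene")[165:255,280:380]
cv2.imwrite("pics/s6.png",cv2.resize(a,None,fx=6,fy=6,interpolation=cv2.INTER_CUBIC))
P,Rr=np.array([70,-60]),110
prev=None
for a in np.linspace(135,192.3,11):
    p=W(s,[(70+Rr*np.cos(np.radians(a)),-60+Rr*np.sin(np.radians(a)),0)])[0]
    if prev is None: prev=p
    print(round(np.radians(a-135),3),(p-prev).round(4))
E
```

```text
[0.55280957 0.09377992 0.18407101] [-0.54750617  0.3443186   0.33494116  1.89390302 -0.13969491  0.92562372
  0.80892412] [-7.83479446 17.82418493] -314.9033571318236
0.0 [0. 0. 0.]
0.1 [-0.0059 -0.0093  0.    ]
0.2 [-0.0109 -0.0191  0.    ]
0.3 [-0.0148 -0.0294  0.    ]
0.4 [-0.0177 -0.04    0.    ]
0.5 [-0.0195 -0.0508  0.    ]
0.6 [-0.0203 -0.0618  0.    ]
0.7 [-0.0199 -0.0728  0.    ]
0.8 [-0.0184 -0.0837  0.    ]
0.9 [-0.0159 -0.0944  0.    ]
1.0 [-0.0123 -0.1048  0.    ]
```

View pics/s6.png

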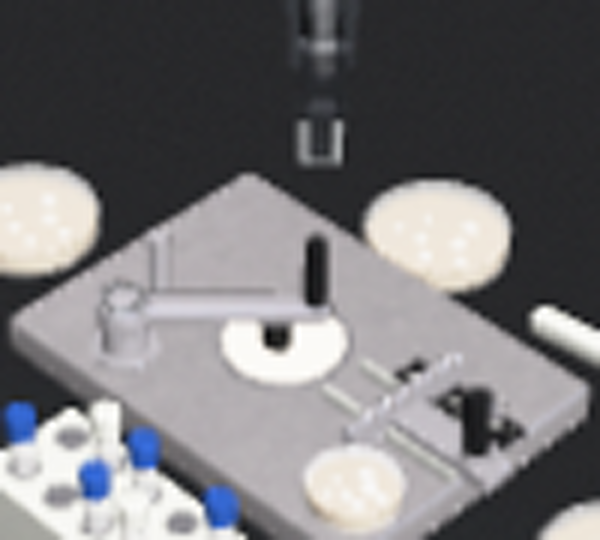

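The fingers are directly above the post, with the finger at (320,140) and the post top at (316,240). I'll lower and grip.

Emit:
arm_command(
  increments=[
    [[0, 0, -0.03], [0, 0, 0], 60],
    [[0, 0, -0.06], [0, 0, 0], 60],
    [[0, 0, -0.08], [0, 0, 0], 60],
    [[0, 0, -0.089], [0, 0, 0], 60],
    [[0, 0, -0.089], [0, 0, 0], 60],
    [[0, 0, -0.089], [0, 0, 0], 0],
    [[0, 0, -0.089], [0, 0, 0], 0],
    [[0, 0, -0.089], [0, 0, 0], 0],
    [[0, 0, -0.089], [0, 0, 0], 0],
    [[0, 0, -0.089], [0, 0, 0], 0],
  ],
  newtons=50,
)

```text
clock: 10.65
tcp_pos: [0.553, 0.0927, 0.0962]
orientation: [2.791, 1.441, 0.001]
contact_force: [-3.4, -2.1, 6.5]
grip_width: 0.0112
```

Emit:
arm_command(
  increments=[
    [[-0.003, -0.0045, 0], [0, 0, 0.05], 0],
    [[-0.006, -0.009, 0], [0, 0, 0.1], 0],
    [[-0.0085, -0.014, 0], [0, 0, 0.15], 0],
    [[-0.011, -0.019, 0], [0, 0, 0.2], 0],
    [[-0.013, -0.024, 0], [0, 0, 0.25], 0],
    [[-0.015, -0.0295, 0], [0, 0, 0.3], 0],
    [[-0.0165, -0.0345, 0], [0, 0, 0.35], 0],
    [[-0.0175, -0.04, 0], [0, 0, 0.4], 0],
    [[-0.0185, -0.0455, 0], [0, 0, 0.45], 0],
    [[-0.0195, -0.051, 0], [0, 0, 0.5], 0],
  ],
)

```text
clock: 11.65
tcp_pos: [0.5336, 0.0438, 0.0962]
orientation: [-2.344, -2.091, -0.003]
contact_force: [-1.5, 2.9, 6.4]
grip_width: 0.011
```

Emit:
arm_command(
  increments=[
    [[-0.0005, -0.0055, 0], [0, 0, 0.05], 0],
    [[-0.001, -0.011, 0], [0, 0, 0.1], 0],
    [[-0.001, -0.0165, 0], [0, 0, 0.15], 0],
    [[-0.0005, -0.022, 0], [0, 0, 0.2], 0],
    [[0, -0.0275, 0], [0, 0, 0.25], 0],
    [[0.001, -0.033, 0], [0, 0, 0.3], 0],
    [[0.002, -0.038, 0], [0, 0, 0.35], 0],
    [[0.0035, -0.0435, 0], [0, 0, 0.4], 0],
    [[0.004, -0.046, 0], [0, 0, 0.42], 0],
    [[0.004, -0.046, 0], [0, 0, 0.42], 0],
  ],
)

```text
clock: 12.65
tcp_pos: [0.5374, -0.0028, 0.0962]
orientation: [-1.859, -2.532, -0.002]
contact_force: [-4.6, 3.9, 7.8]
grip_width: 0.0113
```

```bash
cat > st.py <<'E'
from h import *
o=r.get_obs();s=np.load("s.npy");q=S(s,o["tcp_pos"]);d=q-[70,-60]
print(o["clock"],o["tcp_pos"],o["contact_force"],o["grip_width"],q,"R",np.hypot(*d),"clamp",np.arctan2(d[1],d[0])%(2*np.pi)-np.radians(135))
E
python3 st.py
```

```text
12.65 [ 0.53736409 -0.00277906  0.09621859] [-4.60779538  3.92988068  7.84790583] 0.01131354747807165 [-39.24660987 -74.77979461] R 110.24184367572624 clamp 0.9198700785358009
```

The angle is 0.92 with radius 110.2, as expected. I'll creep to the stop and watch the force.

Emit:
arm_command(
  increments=[
    [[0.0005, -0.002, 0], [0, 0, 0.02], 0],
    [[0.001, -0.004, 0], [0, 0, 0.04], 0],
    [[0.0018, -0.006, 0], [0, 0, 0.055], 0],
    [[0.0025, -0.008, 0], [0, 0, 0.075], 0],
    [[0.0025, -0.008, 0], [0, 0, 0.075], 0],
  ],
)

```text
clock: 13.15
tcp_pos: [0.54, -0.0105, 0.0962]
orientation: [-1.763, -2.6, -0.002]
contact_force: [-4.0, 3.9, 6.7]
grip_width: 0.0114
```

```bash
python3 st.py
```

```text
13.15 [ 0.54002291 -0.01046351  0.09623797] [-3.99688014  3.91088601  6.67778879] 0.011429046525949494 [-37.91344067 -82.80118957] R 110.29598779618496 clamp 0.9936269580498229
```

Emit:
arm_command(
  increments=[
    [[0.0005, -0.0015, 0], [0, 0, 0.01], 0],
    [[0.001, -0.003, 0], [0, 0, 0.015], 0],
    [[0.001, -0.003, 0], [0, 0, 0.015], 0],
  ],
)

```text
clock: 13.45
tcp_pos: [0.5406, -0.0121, 0.0962]
orientation: [-1.742, -2.613, -0.003]
contact_force: [-4.2, 5.9, 8.3]
grip_width: 0.0112
```

```bash
python3 st.py
```

```text
13.45 [ 0.54063254 -0.01209004  0.09620547] [-4.22133316  5.86637524  8.34343986] 0.011163473138489886 [-37.58506953 -84.50688845] R 110.3409931398197 clamp 1.0093673311390141
```

Emit:
arm_command(
  increments=[
    [[0.0005, -0.0015, 0], [0, 0, 0], 0],
    [[0.001, -0.003, 0], [0, 0, 0], 0],
    [[0.001, -0.003, 0], [0, 0, 0], 0],
    [[0.001, -0.003, 0], [0, 0, 0], 0],
  ],
)

```text
clock: 13.85
tcp_pos: [0.5409, -0.0126, 0.0962]
orientation: [-1.738, -2.612, -0.005]
contact_force: [-7.9, 12.2, 9.7]
grip_width: 0.0111
```

```bash
python3 st.py; python3 - <<'E'
from h import *
c=r.grab_frame("top");d=r.grab_frame("scene")
a=c[140:270,190:390];b=d[165:295,270:420]
cv2.imwrite("pics/e.png",np.hstack([cv2.resize(a,None,fx=2.2,fy=2.2,interpolation=cv2.INTER_CUBIC),cv2.resize(b,None,fx=2.2,fy=2.2,interpolation=cv2.INTER_CUBIC)]))
E
```

```text
13.85 [ 0.54087267 -0.01264874  0.0961889 ] [-7.94432228 12.18581223  9.74500191] 0.011053244000769647 [-37.44198708 -85.09793088] R 110.33443126360375 clamp 1.0148784139671245
```

View pics/e.png

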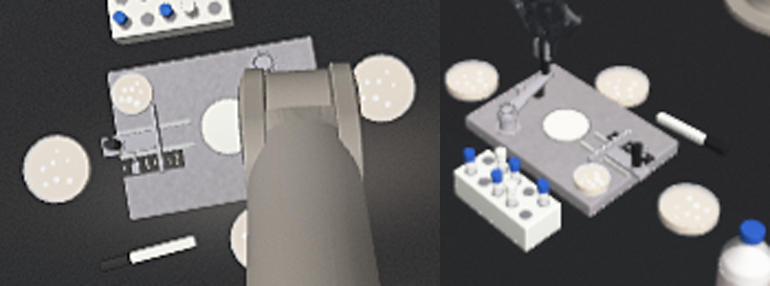

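The last 3.2 mm commanded moved the post only 0.6 mm and raised the force by 7 N, so the arm is at its stop. The picture shows the arm open and still held, with the dishes and other items in place. I'll check the slide once more and hand in.

```bash
python3 - <<'E'
from h import *
s=np.load("s.npy");g=cv2.cvtColor(r.grab_frame("top"),cv2.COLOR_BGR2GRAY).astype(np.float32);ys=np.arange(122,135,1.)
p=proj("top",W(s,[(-22,y,40) for y in ys])).astype(np.float32)
v=cv2.remap(g,p[None,:,0],p[None,:,1],cv2.INTER_CUBIC)[0];print(ys[v.argmax()],v.astype(int))
if abs(ys[v.argmax()]-128)<=1: print(r.hand_in())
E
```

```text
128.0 [ 64  53  52  78 119 155 164 148 119  89  62  43  40]
the job is handed in; nothing more can be done
None
```

The station is ready and handed in at about 14 s on the robot's clock. The fence slide is at the clip and released, and the gripper holds the clamp arm open at its stop.

- **Slide:** The first pull stopped about 3 mm short, so I re-grasped the knob and corrected it. The pointer now reads station y 128.0, with the clip's middle at 127.9. The reading was the same just before hand-in.
- **Clamp:** I swung the arm open by its thumb post. The last 3.2 mm of commanded push moved it only 0.6 mm while the force rose by about 7 N, so it is on the stop. The measured angle is about 1.01 rad, against 1.0 at the stop.
- **Surroundings:** In the final pictures the dishes, rack, marker and bottle look undisturbed. The robot arm hides part of the front dish in the top view, but that dish shows in place from the scene camera. The tip box was outside the crop I viewed, but the arm never went near it.
- **Disagreements:** The scene camera put the clip about 4 mm further out (131.6) than the top camera. I used the top camera because it saw the pointer and clip side by side, so any error there largely cancels. The gripper also read about 3 mm narrower than the knob and post; both grips held.

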